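# Post a streak tile into the third pocket of a rotary sorter

## Task

Put the flat square tile that lies to the left of the round sorter away in it: turn the lid by its knob until the slot stands at the third click anticlockwise (seen from above) from the wide home mark, and post the tile edge-on through the slot so that it drops into the pocket below. The small wooden V rest is there to lean the tile on, so that it can be taken again across its thickness. Leave the lid at that click and the other things on the table where they are.

Things in the scene. Friction and masses are not known exactly. Their poses are not given: they have to be found in the camera images.
- tile_center (a point): centre of the loose flat square white streak-marked unglazed tile, 52 x 52 mm, 7 mm thick, about 40 g, lying flat on the table at the start, left of the sorter (centre then 3.5 mm up). Its z axis is normal to the square faces, its x and y axes run along the square's edges.
- groove (a point): middle of the groove of the small wooden V rest fixed to the table, 22 mm up; the groove runs along y. Two faces, 34 mm wide along y, rise from it at 45 degrees: the long one 34 mm along the slope towards +x, the short one 14 mm towards -x. A tile on the long face, one edge down in the groove, overhangs 9 mm each side and 18 mm at the top, free behind there. The foot is 40 mm wide.
- sorter: round grey drum fixed to the table, 209 mm across; origin at the centre of its underside, z up. Its top collar has 12 black marks, one every 30 degrees; the wide home mark is on its -x side. Inside, under each mark, is a wedge-shaped pocket, 18 to 90 mm from the axis, floor 6 mm above the table. The third pocket anticlockwise from home is on its -y side.
- lid (a joint): turn of the white lid on the sorter, rad, positive anticlockwise from above; 0 with the slot at the home mark. It clicks every 0.524 rad (30 degrees): let go, it settles in the nearest click. It takes about 0.11 N m to turn over a click; stops at -1.75 and 3.3. It starts in the home click or one or two clicks anticlockwise of it.
- knob (a point): grip point of the black bar knob in the middle of the lid, on the lid's axis, 89 mm above the table. The bar is 36 mm long (the lid's x, in line with the slot), 12 mm thick (the lid's y), 28 mm tall, from 75 to 103 mm above the table.
- slot (a point): centre of the slot in the lid, at the lid's upper face, 70 mm above the table and 55 mm from the lid's axis; turns with the lid. The slot is 60 mm long radially (along the lid's x) and 12 mm wide (the lid's y); the lid is 6 mm thick. The slot lies on the lid's -x side, a small pointer beyond its outer end.
- magnet_center (a point): bystander: round magnet in a white cup, 38 mm across, 13 mm high; its centre
- marble_center (a point): bystander: light grey stone, 45 x 58 x 42 mm; its centre
- eraser_center (a point): bystander: eraser in a sleeve, 20 x 42 x 13 mm; its centre
- gabbro_center (a point): bystander: dark stone, 52 x 74 x 47 mm; its centre
- bottle_center (a point): bystander: small white dropper bottle, 25 mm across, 66 mm high; its centre
- loupe_center (a point): bystander: folded white pocket loupe, 27 x 56 x 17 mm; its centre
Mind the look-alikes: they are no part of the job. What is meant by the part that bears tile_center is not green, purple or red, and is the larger of those in its own colour.

How it is judged:
At the end, for the whole second after the job is handed in: The tile stands or lies, all but at rest (under 0.1 m/s), in the third pocket anticlockwise from the home mark (its centre within 14 mm sideways and 17 mm radially of the pocket's middle, under 45 mm above the table), and the lid stands in the third click (90 degrees from home, within 4 degrees) (x of tile_center in the frame of sorter between -0.014 and 0.014 m and y of tile_center in the frame of sorter between -0.072 and -0.038 m and z of tile_center in the frame of sorter below 0.045 m and value of joint lid between 1.5 and 1.64 rad and linear speed of tile below 0.1 m/s); the robot touches nothing.
It fails at once if a bystander is moved more than 30 mm (distance of any of magnet_center, marble_center, eraser_center, gabbro_center, bottle_center, loupe_center from where it was at the start of the episode above 0.03 m).
It also fails if it takes over 72 s, if anything falls off the work surface, if the arm or the gripper's body presses on something with over 40 N, if the wrist force passes 120 N, or if a joint passes its speed limit or range.

## Robot

A 7-joint arm with a two-finger parallel gripper is mounted at the origin on a cart in front of the work surface, level with it; the furniture and walls round the work are solid. World frame = base frame: x ahead of the robot, y to its left, z up, the work surface at z = 0. Lengths are in m, angles in rad, forces in N, time in s.
With the tool pointing down it reaches from about 0.4 to 0.85 m from the base axis. Payload 4.5 kg.
Tool frame: the origin (TCP) lies where the fingers leave the gripper's body, on its centre line; the fingertips stand 64 mm ahead of it and the grasp point (between the pads) lies 45 mm ahead of it; z points along the fingers, y is the direction in which the jaws open and shut (so a half turn about z gives the same grasp; the last joint's range is limited). The gripper opens to 88 mm and grips with 3 to 60 N. Pads are 18 mm wide; open, the fingers measure 123 mm over their backs; the gripper's body (75 mm by 187 mm) begins 45 mm behind the grasp point.
Start: joints at [1.304, 0.689, -0.195, 1.565, 0.157, 0.902, -0.215], TCP at [0.185, -0.597, 0.303] pointing down, gripper open.
Joint ranges: [-3.01, 3.01], [-0.46, 2.08], [-1.47, 1.51], [0.13, 2.56], [-1, 4.14], [0.04, 2.09], [-2.66, 2.66]. Speed limits (rad/s): [2.57, 2.57, 3.14, 3.14, 3.14, 3.14, 3.14].

## Interface

Orientations are given as a unit quaternion [x, y, z, w].
In Python, from plant import monitor, snapshot, workorder, finder gives the robot as it stands.
- The arm moves only by the tool carry_out, never from a script. Its argument "motion" is one flat list of numbers, 6 for each row, row after row: the shift along the tool's x, y, z in cm, then the turn, a rotation vector about the tool's x, y, z in rad. In form: [x, y, z, rx, ry, rz, x, y, z, rx, ry, rz, ...]. A call has 1 to 8 rows; each row shifts and turns the commanded pose from where the row before left it, along the tool's axes as they then stand; what a row does not reach is not made up. A row lasts 1/8 s, in which the tool goes at most 62.5 mm and 10.7 degrees, less where a joint would pass 70% of its speed; a pose out of reach is approached as far as the arm can. A call with a gripper value outside its range is refused whole. "hand" is the finger opening in cm, from 0 to 8.81, set as the call begins (left out, the last holds). The fingers move at their own pace and stop on an object; "grip_force" is the grip in N (left out, the last holds). Time passes only in rows, so rows that do not move let the fingers close. It gives the time, the measured TCP pose, the force and the opening at its end, in the units of the state.
- monitor.get_state(): the state, without advancing time (a new reading comes with each control period).
- snapshot(name): name is "scene" or "top" or "wrist"; returns a dict with "frame" (400x640x3 uint8, red, green, blue), "range_z" (400x640 float32, m along the optical axis (not along the pixel's ray), 0 where there is no reading), "fx", "fy", "cx", "cy" (pixels), "D" ([k1, k2, p1, p2, k3] as OpenCV has them; the pictures are not rectified), "rvec" (rotation vector, rad) and "tvec" (3), from world to camera coordinates, as OpenCV has them; the wrist camera has in their place "hand_eye" (4x4, takes a point from camera to tool coordinates, whose origin is the TCP and whose axes are the flange's). Camera axes: x right, y down, z forward; pixel columns grow to the right and rows downward; lengths in m; the calibration is good to about 2 mm. A picture is of the moment at which its call begins: read the wrist's pose just before it.
- workorder.finish_job(): hands the job in, once; it reports no verdict.
Trained networks look in a picture, given as the dict that the camera call returned (one of the last four; its "shot" number tells which), for a name from the list of things; names that differ only in an ending like _2 or _b are one class to them, and where a whole thing is asked for, a point or a joint stands for the part that bears it (a point fixed in the world has none). Each returns a list of dicts, best first, with "p" (0 to 1); they miss things now and then, are a little off and sometimes report something else, mostly with a low value. They report only what shows in the picture. A call takes as long as a camera call. They do not tell look-alikes from the thing itself.
- finder.masks_of(picture, thing): "pixels" (400x640 bool, what is visible of it) and "extent" ([left, top, right, bottom] in pixels, round what is visible of it).
The state is a dict: "clock": time; "q": joint angles; "qd": joint speeds; "joint_torque": joint torques, N m; "tool_pos": TCP position; "eef_rot": TCP orientation; "contact_force": force on the tool from outside, world axes, zero at the start; "moment": the same for the moment, N m; "opening": opening from 0.0 (shut) to 1.0 (fully open).
Only numpy, scipy, OpenCV 4.12 (cv2) and the standard library are available. Lean on these libraries where they do the work, as an engineer would, in place of code of your own. Each camera call takes 0.05 s, during which the arm holds its last target. There are 200 camera calls.

## Working session

There is one attempt and no reset: what is moved stays moved. The work goes in short steps, Python scripts to look and compute and a tool call to move; the robot and the scene stay as the last step left them, time stands still between calls to the robot, and variables do not carry over. Pictures are saved under pics/ and viewed, about 8 in all and at most 12, crops included, and the job is handed in when it is done.

Besides the shell and the picture viewer there is one more tool, called after ">>>" as name(argument=value, ...) on one line, values as JSON. carry_out: Moves the arm, as the interface text tells. Its arguments: {"type":"object","properties":{"motion":{"type":"array"},"hand":{"type":"number"},"grip_force":{"type":"number"}},"required":["motion"]}

```bash
ls; mkdir -p pics; cat > h.py <<'E'
import numpy as np,cv2
from scipy.spatial.transform import Rotation as R
from plant import monitor,snapshot,workorder,finder
def world(p,uv,st=None,z=None,dz=None):
    """pixels uv (n,2) with depth from range image (or dz) -> world"""
    uv=np.atleast_2d(np.array(uv,float)); K=np.array([[p['fx'],0,p['cx']],[0,p['fy'],p['cy']],[0,0,1]])
    n=cv2.undistortPoints(uv.reshape(-1,1,2),K,np.array(p['D'])).reshape(-1,2)
    ray=np.c_[n,np.ones(len(n))]
    if 'hand_eye' in p:
        T=np.eye(4);T[:3,:3]=R.from_quat(st['eef_rot']).as_matrix();T[:3,3]=st['tool_pos'];T=T@np.array(p['hand_eye'])
        M,o=T[:3,:3],T[:3,3]
    else:
        M=R.from_rotvec(np.array(p['rvec']).ravel()).as_matrix().T;o=-M@np.array(p['tvec']).ravel()
    d=ray@M.T
    if z is not None: return o+d*((z-o[2])/d[:,2])[:,None]
    dd=p['range_z'][uv[:,1].astype(int),uv[:,0].astype(int)]
    w=o+d*dd[:,None]; w[dd==0]=np.nan
    return w
def save(p,n,box=None,s=1):
    im=p['frame'][:,:,::-1]
    if box: im=im[box[1]:box[3],box[0]:box[2]]
    cv2.imwrite('pics/'+n,cv2.resize(im,None,fx=s,fy=s,interpolation=cv2.INTER_CUBIC))
E
python3 - <<'E'
from h import *
print(monitor.get_state())
t=snapshot('top');save(t,'top1.png',s=1.25)
s=snapshot('scene');save(s,'scene1.png',s=1.25)
for nm in ['tile_center','groove','sorter','lid','knob','slot']:
  for p,l in((t,'top'),(s,'scene')):
    for m in finder.masks_of(p,nm)[:4]:
      v,u=np.nonzero(m['pixels'])
      if len(u)==0: continue
      w=world(p,np.c_[u,v]); print(nm,l,round(m['p'],2),m['extent'],np.nanmedian(w,0).round(4),len(u),np.median(p['frame'][v,u],0))
E
```

```text
pics
{'clock': 0.0, 'q': array([ 1.30381206,  0.68998366, -0.19447533,  1.56634076,  0.15728516,
        0.90252827, -0.21508654]), 'qd': array([-0.00051365, -0.00038547, -0.00224864,  0.00010121, -0.00073356,
       -0.00128801, -0.00123915]), 'joint_torque': array([ 1.42167801e-04, -5.27565086e+01, -1.26663510e+00, -1.53430867e+01,
       -5.25820325e-02,  6.41563922e-03,  1.41136693e-04]), 'tool_pos': array([ 0.18495624, -0.59645827,  0.30191003]), 'eef_rot': array([ 9.88707592e-01,  1.49854665e-01, -2.15465054e-04, -9.11047655e-04]), 'contact_force': array([ 0.06432035, -0.07299305,  1.06406749]), 'moment': array([-0.02229492,  0.04720872, -0.02052743]), 'opening': 1.0026163040670093}
tile_center top 0.94 [221.3, 178.2, 236.4, 199.0] [0.6336 0.3068 0.007 ] 361 [181. 182. 155.]
tile_center top 0.87 [277.9, 172.2, 307.2, 200.5] [0.6393 0.1367 0.0071] 385 [ 21. 121.  37.]
tile_center top 0.7 [214.1, 150.6, 231.0, 164.2] [0.7196 0.3282 0.005 ] 181 [103.  36. 116.]
tile_center top 0.68 [253.8, 278.6, 276.3, 296.8] [0.3782 0.2132 0.0072] 401 [186.  12.   6.]
tile_center scene 0.85 [299
[... 845 characters left out ...]
7.8, 216.9] [ 0.5724 -0.0562  0.0684] 4691 [183. 172. 150.]
lid top 0.66 [339.5, 161.1, 412.2, 233.1] [ 0.6043 -0.0738  0.0704] 3850 [185. 190. 165.]
lid scene 0.87 [345.2, 145.1, 413.5, 195.6] [ 0.5917 -0.0698  0.0698] 2743 [233. 224. 195.]
lid scene 0.52 [254.5, 297.6, 272.7, 321.0] [0.3959 0.3188 0.0118] 232 [ 88.5  95.  151. ]
knob top 0.86 [336.4, 160.2, 413.0, 235.9] [ 0.6019 -0.0758  0.0704] 4003 [185. 189. 165.]
knob scene 0.57 [341.2, 148.8, 410.2, 192.4] [ 0.5916 -0.0698  0.0698] 2717 [233. 224. 195.]
slot top 0.84 [338.5, 164.3, 411.7, 234.0] [ 0.6038 -0.0744  0.0704] 3984 [185. 189. 165.]
slot scene 0.72 [339.3, 147.1, 412.8, 194.5] [ 0.592  -0.071   0.0698] 2808 [233. 224. 195.]
```

View pics/top1.png

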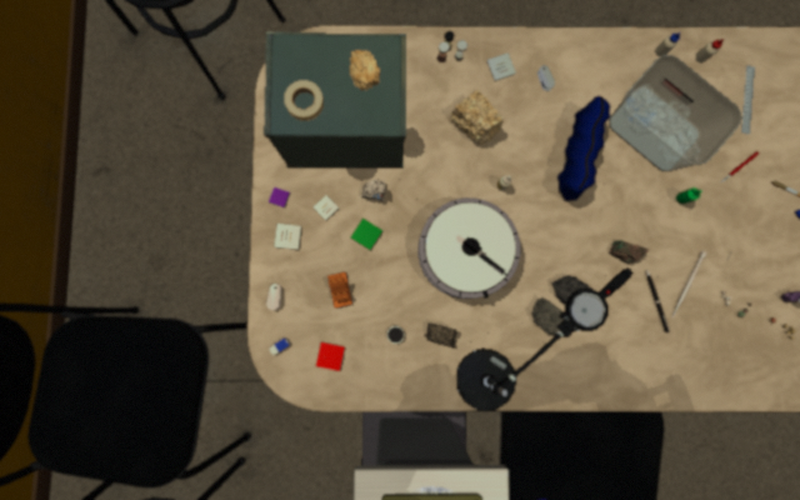

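View pics/scene1.png

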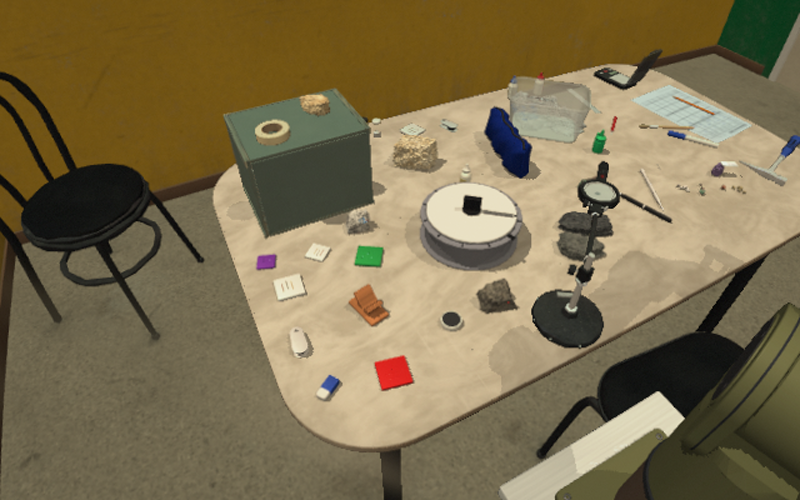

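The picture shows the white square tiles: a large one at top-image pixel (230,189) and a small one at (260,166). Green, red and purple tiles are the decoys. The large white one fits the description. The slot looks about one click from home. Next I'll take an enlarged crop and measure.

```bash
python3 - <<'E'
from h import *
t=snapshot('top')
a=t['frame'][:,:,::-1]
c1=cv2.resize(a[150:210,205:290],None,fx=6,fy=6,interpolation=cv2.INTER_CUBIC)
c2=cv2.resize(a[155:242,330:420],None,fx=6,fy=6,interpolation=cv2.INTER_CUBIC)
im=np.zeros((max(c1.shape[0],c2.shape[0]),c1.shape[1]+c2.shape[1],3),np.uint8);im[:c1.shape[0],:c1.shape[1]]=c1;im[:c2.shape[0],c1.shape[1]:]=c2
cv2.imwrite('pics/crop1.png',cv2.resize(im,None,fx=.75,fy=.75))
v,u=np.mgrid[0:400,0:640];w=world(t,np.c_[u.ravel(),v.ravel()]).reshape(400,640,3)
def hmax(n,x0,x1,y0,y1):
    m=(w[...,0]>x0)&(w[...,0]<x1)&(w[...,1]>y0)&(w[...,1]<y1);print(n,np.nanpercentile(w[m][:,2],[50,95,99.8]).round(3))
hmax('mag',0.2,0.6,-0.5,-0.05);hmax('stones',0.3,0.45,-0.05,0.03);hmax('box',0.7,1.2,0.0,0.5);hmax('rockback',.8,1.1,-.2,0.05)
hmax('lens',0.3,0.6,-.5,-.25)
b=w[(w[...,2]>0.1)&(w[...,0]>.6)&(w[...,1]>0)];print('box min',b.min(0),b.max(0))
b=w[(w[...,2]>0.1)&(w[...,0]<.6)&(w[...,0]>.1)&(w[...,1]>-.5)];print('lamp',b.min(0),b.max(0))
for nm in ['tile_center']:
  for m in finder.masks_of(t,nm)[:5]:
    v,u=np.nonzero(m['pixels']);W=world(t,np.c_[u,v],z=0.007)
    r=cv2.minAreaRect((W[:,:2]*1000).astype(np.float32));print(m['p'],np.round(r[0],1),np.round(r[1],1),round(r[2],1))
# lid circle: points z 66..73 near
d=w[(abs(w[...,2]-.070)<.005)&(np.hypot(w[...,0]-.6,w[...,1]+.074)<.14)]
c,rad=cv2.minEnclosingCircle((d[:,:2]*1000).astype(np.float32));print('lid',c,rad,d.mean(0))
k=w[(w[...,2]>.09)&(np.hypot(w[...,0]-.6,w[...,1]+.074)<.08)];print('knob',k.mean(0),len(k))
E
```

```text
mag [0.001 0.134 0.142]
stones [0.001 0.04  0.047]
box [0.165 0.217 0.233]
rockback [0.001 0.057 0.064]
lens [0.001 0.134 0.139]
box min [0.78444924 0.0588246  0.10005605] [0.97984996 0.3131097  0.23543022]
lamp [ 0.32306522 -0.37289305  0.10002195] [ 0.59967922 -0.0736567   0.17522472]
0.82 [633.4 307.6] [54.6 56. ] 0.2
0.74 [719.7 327.9] [33.9 33.1] 71.6
0.73 [378.9 211.2] [51.3 51.5] 78.8
0.59 [640.  137.1] [54.5 54.5] 57.1
lid (601.2073974609375, -76.44005584716797) 104.8707504272461 [ 0.60317238 -0.07593483  0.07010578]
knob [ 0.60272112 -0.07662929  0.10186965] 83
```

View pics/crop1.png

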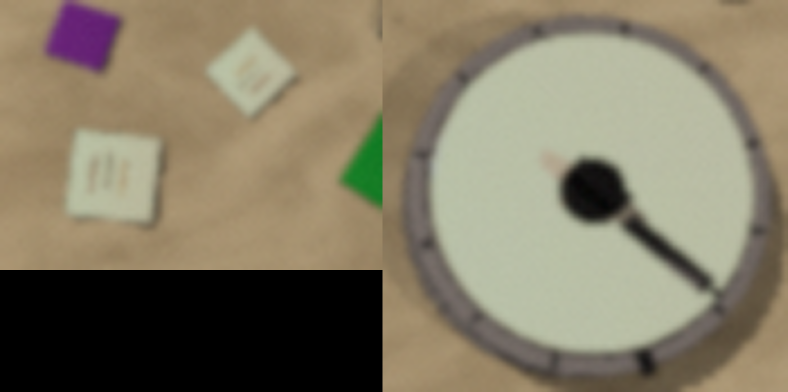

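The crop confirms it: large white streaked tile at crop (113,176), and the smaller white one at (252,72). On the sorter, home is at crop (645,362) and the slot is one click anticlockwise of it. Next I'll move the wrist camera over the work.

```bash
cat >> h.py <<'E'
def plan(pos,rot=None,n=None):
    """rows from the measured pose to pos / rot (Rotation)"""
    st=monitor.get_state();p=np.array(st['tool_pos']);q=R.from_quat(st['eef_rot']);rot=rot or q
    d=q.inv().apply(np.array(pos)-p)*100; rv=(q.inv()*rot).as_rotvec()
    k=max(1,int(np.ceil(max(np.linalg.norm(d)/5.5,np.linalg.norm(rv)/.17))));k=n or k
    # straight line, rotation evenly: per-row shift in the turning tool frame
    print('rows',k,'total d',d.round(2),'rv',rv.round(4))
    for i in range(k):
        qi=q*R.from_rotvec(rv*i/k);s=qi.inv().apply(np.array(pos)-p)*100/k
        print(', '.join(f'{x:.2f}' for x in s)+', '+', '.join(f'{x:.4f}' for x in rv/k))
def down(yaw):
    """tool down, tool x at yaw in world"""
    c,s=np.cos(yaw),np.sin(yaw);return R.from_matrix(np.array([[c,s,0],[s,-c,0],[0,0,-1]]))
E
python3 - <<'E'
from h import *
p=snapshot('wrist');print(p['hand_eye'],p['fx'],p['fy'],p['cx'],p['cy'])
st=monitor.get_state();print(R.from_quat(st['eef_rot']).as_matrix().round(3))
plan([0.47,0.03,0.36],down(0.3))
E
```

```text
[[ 5.36121530e-04 -9.51720851e-01 -3.06964387e-01  7.95200270e-02]
 [ 9.99999824e-01  4.31838805e-04  4.07641556e-04 -8.50365138e-04]
 [-2.55401834e-04 -3.06964552e-01  9.51720914e-01 -8.20781098e-02]
 [ 0.00000000e+00  0.00000000e+00  0.00000000e+00  1.00000000e+00]] 308.20703117504905 308.20703117504905 314.92915728626593 202.5552212193527
[[ 0.955  0.296  0.   ]
 [ 0.296 -0.955 -0.   ]
 [ 0.     0.    -1.   ]]
rows 13 total d [ 45.78 -51.44  -5.73] rv [ 0.0001 -0.      0.0008]
3.52, -3.96, -0.44, 0.0000, -0.0000, 0.0001
3.52, -3.96, -0.44, 0.0000, -0.0000, 0.0001
3.52, -3.96, -0.44, 0.0000, -0.0000, 0.0001
3.52, -3.96, -0.44, 0.0000, -0.0000, 0.0001
3.52, -3.96, -0.44, 0.0000, -0.0000, 0.0001
3.52, -3.96, -0.44, 0.0000, -0.0000, 0.0001
3.52, -3.96, -0.44, 0.0000, -0.0000, 0.0001
3.52, -3.96, -0.44, 0.0000, -0.0000, 0.0001
3.52, -3.96, -0.44, 0.0000, -0.0000, 0.0001
3.52, -3.96, -0.44, 0.0000, -0.0000, 0.0001
3.52, -3.96, -0.44, 0.0000, -0.0000, 0.0001
3.52, -3.96, -0.44, 0.0000, -0.0000, 0.0001
3.52, -3.96, -0.44, 0.0000, -0.0000, 0.0001
```

>>> carry_out(motion=[3.6,-4.1,-0.5,0,0,0,3.6,-4.1,-0.5,0,0,0,3.6,-4.1,-0.5,0,0,0,3.6,-4.1,-0.5,0,0,0,3.6,-4.1,-0.5,0,0,0,3.6,-4.1,-0.5,0,0,0,3.6,-4.1,-0.5,0,0,0,3.6,-4.1,-0.5,0,0,0])

```text
clock: 1.85
tool_pos: [0.3638, -0.1968, 0.3432]
eef_rot: [0.989, 0.15, 0.001, 0.0]
contact_force: [0.3, 0.2, -0.3]
opening: 0.998
```

>>> carry_out(motion=[3.6,-4.1,0,0,0,0,3.6,-4.1,0,0,0,0,3.6,-4.1,0,0,0,0,3.6,-4.1,0,0,0,0,3.6,-4.1,0,0,0,0,0,0,0,0,0,0,0,0,0,0,0,0])

```text
clock: 2.72
tool_pos: [0.4739, 0.0502, 0.3426]
eef_rot: [0.989, 0.15, -0.0, 0.0]
contact_force: [-0.1, -0.6, -0.4]
opening: 1.003
```

```bash
python3 - <<'E'
from h import *
st=monitor.get_state();p=snapshot('wrist');save(p,'w1.png',s=1.25)
print(st['clock'],st['tool_pos'],st['q'],np.linalg.norm(st['contact_force']))
np.savez('w1.npz',st=st,p=p)
for nm in ['tile_center','groove']:
  for m in finder.masks_of(p,nm)[:4]:
    v,u=np.nonzero(m['pixels']);w=world(p,np.c_[u,v],st);print(nm,round(m['p'],2),np.round(m['extent']),np.nanmedian(w,0).round(4),len(u),np.median(p['frame'][v,u],0))
    if nm=='tile_center':
      W=world(p,np.c_[u,v],st,z=.007);r=cv2.minAreaRect((W[:,:2]*1000).astype(np.float32));print('   ',np.round(r[0],1),np.round(r[1],1),round(r[2],1))
v,u=np.mgrid[0:400,0:640];w=world(p,np.c_[u.ravel(),v.ravel()],st).reshape(400,640,3)
near=np.hypot(w[...,0]-.6,w[...,1]+.076)
k=w[(w[...,2]>.094)&(w[...,2]<.108)&(near<.05)];print('knob',k.mean(0),len(k));r=cv2.minAreaRect((k[:,:2]*1000).astype(np.float32));print(r)
d=w[(abs(w[...,2]-.070)<.004)&(near<.14)];c,rad=cv2.minEnclosingCircle((d[:,:2]*1000).astype(np.float32));print('lid',c,rad)
# dark pixels on lid: slot
g=p['frame'].sum(2);W=world(p,np.c_[u.ravel(),v.ravel()],st,z=.07).reshape(400,640,3)
rr=np.hypot(W[...,0]-.601,W[...,1]+.0764);s=W[(g<150)&(rr>.03)&(rr<.088)];print('slot',len(s));r=cv2.minAreaRect((s[:,:2]*1000).astype(np.float32));print(r)
E
```

```text
2.725 [0.47387745 0.05015251 0.34256572] [-0.0575065   0.44396382 -0.21508736  1.94543317  0.13360726  0.76660886
 -1.61904949] 0.6946004546547454
tile_center 0.77 [163. 170. 214. 216.] [0.3813 0.2112 0.0069] 1437 [167.  30.  27.]
    [380.6 211.4] [55.1 55.7] 78.7
tile_center 0.57 [256.   0. 315.  45.] [0.6351 0.1349 0.0071] 1626 [ 51. 103.  49.]
    [640.2 138.3] [53.2 51.9] 58.8
groove 0.84 [197.  70. 238. 128.] [0.5223 0.1903 0.0234] 2037 [104.  61.  35.]
knob [ 0.60388562 -0.07525221  0.10193976] 572
((603.932861328125, -77.03038024902344), (36.46355438232422, 12.721120834350586), 48.134132385253906)
lid (602.32177734375, -75.4138412475586) 101.03570556640625
slot 9
((549.2920532226562, -139.19483947753906), (11.299958229064941, 3.6446774005889893), 33.98651885986328)
```

View pics/w1.png

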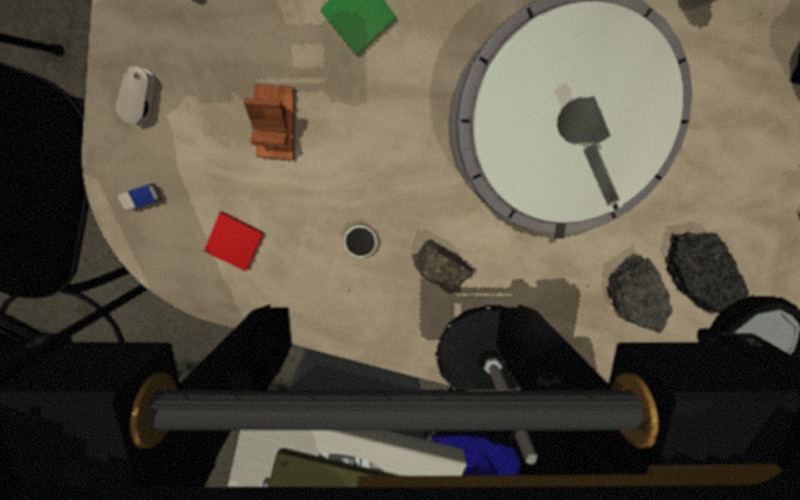

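The wrist picture shows the V rest at (270,122) and the knob at (583,120), with its bar in line with the slot, which points to (615,205). I'll fit the V's planes and plan the knob grasp.

```bash
python3 - <<'E'
from h import *
z=np.load('w1.npz',allow_pickle=True);st=z['st'].item();p=z['p'].item()
v,u=np.mgrid[55:145,180:250];w=world(p,np.c_[u.ravel(),v.ravel()],st).reshape(v.shape+(3,))
# local normals
a=cv2.blur(w,(3,3));dx=np.roll(a,-2,1)-np.roll(a,2,1);dy=np.roll(a,-2,0)-np.roll(a,2,0)
n=np.cross(dx,dy);n/=np.linalg.norm(n,axis=2,keepdims=True);n*=np.sign(n[...,2:])
m=(w[...,2]>.018)&(abs(n[...,2]-.707)<.12);m[:3]=m[-3:]=0;m[:,:3]=m[:,-3:]=0
az=np.degrees(np.arctan2(n[...,1],n[...,0]))[m];print(m.sum());h,e=np.histogram(az,bins=36,range=(-180,180));print([(int(e[i]),int(h[i])) for i in range(36) if h[i]>3])
P=w[m];N=n[m];print('z range',w[...,2].max())
b=e[h.argmax()]+5
pl=[]
for s in (0,180):
  k=abs((az-b-s+180)%360-180)<25;Q=P[k]
  if len(Q)<10: print('few',len(Q));continue
  for _ in range(3):
    c=Q.mean(0);nn=np.linalg.svd(Q-c)[2][2];nn*=np.sign(nn[2]);Q=Q[abs((Q-c)@nn)<.002]
  print('plane',len(Q),c.round(4),nn.round(3),'az',np.degrees(np.arctan2(nn[1],nn[0])),'z',Q[:,2].min(),Q[:,2].max());pl.append((c,nn))
if len(pl)==2:
  (c1,n1),(c2,n2)=pl;d=np.cross(n1,n2);d/=np.linalg.norm(d)
  x=np.linalg.lstsq(np.array([n1,n2,[0,0,0.0]+d]),np.array([n1@c1,n2@c2,d@(c1+c2)/2]),rcond=None)[0];print('groove line pt',x,'dir',d)
M=w[...,2]>.006
r=cv2.minAreaRect((w[M][:,:2]*1000).astype(np.float32));print('foot',r, 'mean',w[M].mean(0))
for c in range(0,90,5): print(' '.join(f'{x*1000:3.0f}' for x in w[c,::4,2]))
E
```

```text
0
[]
z range nan
few 0
few 0
foot ((519.4761962890625, 193.3512420654297), (71.35704803466797, 40.251075744628906), 12.937756538391113) mean [0.52101161 0.19117431 0.02173393]
  1   0  -0   2   0   1  -1  -0  -1  -0  -1   1  -0   1   0   0  -0  -0
  2  -0   1 nan  -1  -1   0   0  -1  -0  -0   0  -1   1   0   0  -0   1
 -1  -0  -0   0   0   2  -0   1  -0   1   2   0  -0  -2  -1   2  -1  -0
 -1   0  -0  -0   1   0   9   8   8   9   8   8   9   8   1  -1  -0   0
 -0   1   1   0   0   1   7   8   8   9   9   7   9   8   2  -1  -1   0
  0  -0   1  -1 nan  43  44  42  43  42 nan  42   9   8  -1   0   0   1
 -1  -1  -0   1  42  40  43  42  44  43  45  45  14   7  -1   0   1  -1
  1   0  -1  -1   1  36  37  38  38  40  39  39  13   6  -1  -1  -1  -0
 -1  -0   1   0  -1  31  31  33  31  34  33  34  29   7   0   0  -0   0
  0  -1   0  -1  -0   1  27  25  26  26  27  28  28   7   0  -0  -1   1
 -0  -0   1   0  -1  -1  26  24  23  24  23  17  15   8   1  -0   1  -0
 -0   1   1  -1   1  -1  31  29  28  29  27  28  28   8  -1   0  -1  -1
  1   0   0  -1   1  -1  28  28  30  29  29  31  28   9   0   1  -1  -1
  0  -1  -0  -0   0  -0  -0   8   8   8   7   8   9   9   0   0  -1  -0
 -1   1  -0  -0   2   1  -0   7   8   7   9   7   7   8  -1  -0  -1   0
 -1  -1  -0  -0  -1  -2  -0  -0  -0   0  -0  -1   0   1  -1  -1  -0  -0
 -1  -0  -0  -1  -1  -1   1  -1  -1   0   0  -1  -1  -0   0  -1   0  -0
 -1   1   1   1   1   1   0   1  -1  -1  -1   0  -0   0  -2   0   0  -0
```

```bash
python3 - <<'E'
from h import *
z=np.load('w1.npz',allow_pickle=True);st=z['st'].item();p=z['p'].item()
v,u=np.mgrid[55:145,180:250];w=world(p,np.c_[u.ravel(),v.ravel()],st);w=w[~np.isnan(w[:,2])]
yaw=np.radians(12.9);ex=np.array([np.cos(yaw),np.sin(yaw),0]);ey=np.array([-ex[1],ex[0],0]);c=np.array([.5195,.1934,0])
L=np.c_[(w-c)@ex,(w-c)@ey,w[:,2]]*1000
# search: long face plane z = 22 + (x-xg) (robust)
F=L[(L[:,2]>24)&(L[:,2]<41)&(abs(L[:,1])<15)]
h=F[:,2]-22-F[:,0];print('xg long',np.percentile(h,[5,25,50,75,95]).round(1))
xg=-np.median(h);Q=F[abs(h+xg)<2.5];A=np.c_[Q[:,:2],np.ones(len(Q))];print('fit z=ax+by+c',np.linalg.lstsq(A,Q[:,2],rcond=None)[0],len(Q))
print('y span',np.percentile(Q[:,1],[1,50,99]),'groove x local',xg,'world',c+ex*xg/1000)
S=L[(L[:,2]>23)&(L[:,0]<xg-2)];print('short',(S[:,2]-22+(S[:,0]-xg)).mean(),len(S))
# knob grasp: bar along 48 deg
yk=np.radians(48.1)
for d in (0,np.pi): print('yaw opt',np.degrees((yk+d-.301)))
plan([.6035,-.0762,.20],down(yk))
E
```

```text
xg long [ 6.5  7.5  8.5 20.8 27.8]
fit z=ax+by+c [ 9.76570003e-01 -6.38616390e-03  2.97606856e+01] 361
y span [-14.73694396   0.15983832  14.67943644] groove x local -8.47284640697974 world [0.511241   0.19150844 0.        ]
short -1.141666806219535 281
yaw opt 30.853970366562223
yaw opt 210.8539703665622
rows 5 total d [ 8.73 15.77 14.28] rv [ 0.0006  0.001  -0.5415]
1.75, 3.15, 2.86, 0.0001, 0.0002, -0.1083
1.39, 3.33, 2.86, 0.0001, 0.0002, -0.1083
1.03, 3.46, 2.86, 0.0001, 0.0002, -0.1083
0.65, 3.55, 2.86, 0.0001, 0.0002, -0.1083
0.26, 3.60, 2.85, 0.0001, 0.0002, -0.1083
```

>>> carry_out(motion=[1.75,3.15,2.86,0,0,-0.1083,1.39,3.33,2.86,0,0,-0.1083,1.03,3.46,2.86,0,0,-0.1083,0.65,3.55,2.86,0,0,-0.1083,0.26,3.6,2.86,0,0,-0.1083,0,0,0,0,0,0], hand=4.5)

```text
clock: 3.62
tool_pos: [0.6039, -0.0788, 0.1971]
eef_rot: [0.914, 0.406, -0.002, 0.0]
contact_force: [-0.4, -0.5, -0.5]
opening: 0.509
```

```bash
python3 - <<'E'
from h import *
st=monitor.get_state();p=snapshot('wrist');save(p,'w2.png')
print(st['clock'],st['tool_pos'],st['q'][6])
v,u=np.mgrid[0:400,0:640];w=world(p,np.c_[u.ravel(),v.ravel()],st).reshape(400,640,3)
near=np.hypot(w[...,0]-.6035,w[...,1]+.076)
k=w[(w[...,2]>.098)&(w[...,2]<.107)&(near<.03)];print('knob',k.mean(0),len(k))
if len(k): print(cv2.minAreaRect((k[:,:2]*1000).astype(np.float32)))
plan([.6035,-.0762,.139],down(np.radians(48.1)),2)
E
```

```text
3.625 [ 0.60385254 -0.07883748  0.19709579] -1.0135291904130452
knob [ 0.60537025 -0.07539976  0.1027391 ] 1036
((604.3482666015625, -76.515625), (35.914405822753906, 11.97162914276123), 47.91062545776367)
rows 2 total d [ 0.02 -0.02  5.96] rv [-0.0015  0.0019 -0.0022]
0.01, -0.01, 2.98, -0.0008, 0.0010, -0.0011
0.01, -0.01, 2.98, -0.0008, 0.0010, -0.0011
```

>>> carry_out(motion=[0,0.05,3,0,0,0,0,0,2.9,0,0,0,0,0,0,0,0,0])

```text
clock: 4.05
tool_pos: [0.6039, -0.0738, 0.1406]
eef_rot: [0.913, 0.409, -0.001, -0.0]
contact_force: [-0.6, -0.1, 0.4]
opening: 0.511
```

>>> carry_out(motion=[0,0,0,0,0,0,0,0,0,0,0,0,0,0,0,0,0,0,0,0,0,0,0,0], hand=0.5, grip_force=30)

```text
clock: 4.55
tool_pos: [0.6064, -0.0755, 0.1416]
eef_rot: [0.913, 0.408, 0.001, 0.001]
contact_force: [3.4, -2.1, 1.1]
opening: 0.135
```

>>> carry_out(motion=[0,0,0,0,0,-0.131,0,0,0,0,0,-0.131,0,0,0,0,0,-0.131,0,0,0,0,0,-0.131,0,0,0,0,0,-0.131,0,0,0,0,0,-0.131,0,0,0,0,0,-0.131,0,0,0,0,0,-0.131])

```text
clock: 5.55
tool_pos: [0.6049, -0.0757, 0.1416]
eef_rot: [0.587, 0.81, -0.001, 0.0]
contact_force: [-1.2, -2.3, 5.5]
opening: 0.191
```

>>> carry_out(motion=[0,0,0,0,0,-0.01,0,0,0,0,0,0])

```text
clock: 5.8
tool_pos: [0.6047, -0.0757, 0.1415]
eef_rot: [0.583, 0.812, -0.001, 0.0]
contact_force: [-1.6, -2.0, 5.8]
opening: 0.173
```

```bash
python3 - <<'E'
from h import *
st=monitor.get_state();m=R.from_quat(st['eef_rot']).as_matrix();print(st['tool_pos'],st['q'],np.degrees(np.arctan2(m[1,0],m[0,0])),st['moment'],st['contact_force'],st['opening'])
E
```

```text
[ 0.60471212 -0.07571578  0.1415348 ] [ 0.35032385  0.93959421 -0.55179888  1.71838413  0.72178795  0.69820781
 -0.26548347] 108.6813493908649 [-0.46780385  0.17471957 -0.43185869] [-1.64345075 -2.02610759  5.81798422] 0.17319282613353146
```

>>> carry_out(motion=[0,0,0,0,0,-0.07,0,0,0,0,0,-0.07,0,0,0,0,0,0,0,0,0,0,0,0])

```text
clock: 6.3
tool_pos: [0.6045, -0.0758, 0.1415]
eef_rot: [0.524, 0.852, -0.001, 0.0]
contact_force: [-2.0, -1.9, 5.9]
opening: 0.162
```

>>> carry_out(motion=[0,0,0,0,0,0,0,0,0,0,0,0,0,0,0,0,0,0,0,0,-3,0,0,0,0,0,-4,0,0,0,0,0,-4,0,0,0,0,0,0,0,0,0], hand=5)

```text
clock: 7.18
tool_pos: [0.6065, -0.0737, 0.2538]
eef_rot: [0.523, 0.852, 0.002, 0.003]
contact_force: [1.0, -0.7, -0.3]
opening: 0.568
```

```bash
python3 - <<'E'
from h import *
st=monitor.get_state();p=snapshot('wrist');save(p,'w3.png')
m=R.from_quat(st['eef_rot']).as_matrix();print(st['clock'],st['tool_pos'],np.degrees(np.arctan2(m[1,0],m[0,0])))
v,u=np.mgrid[0:400,0:640];w=world(p,np.c_[u.ravel(),v.ravel()],st).reshape(400,640,3)
near=np.hypot(w[...,0]-.6035,w[...,1]+.076)
k=w[(w[...,2]>.098)&(w[...,2]<.107)&(near<.03)];print('knob',k.mean(0),len(k))
if len(k): print(cv2.minAreaRect((k[:,:2]*1000).astype(np.float32)))
E
```

```text
7.175 [ 0.60651502 -0.07368509  0.25378948] 116.906122358618
knob [ 0.6034176  -0.0756763   0.10274712] 643
((603.8399658203125, -76.59322357177734), (12.033567428588867, 35.904598236083984), 16.08514976501465)
```

View pics/w3.png

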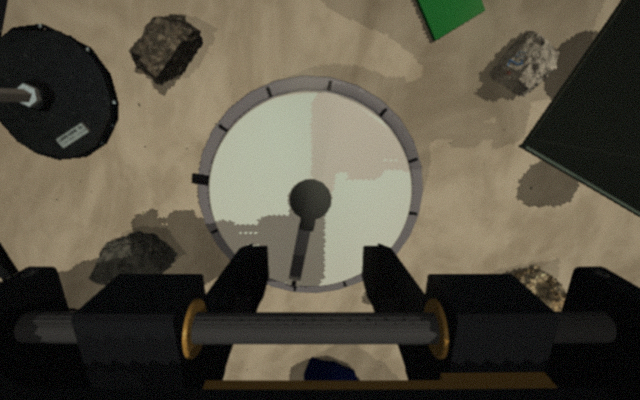

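The picture shows home at (200,180) and the slot's pointer at (293,286), on the third mark anticlockwise. I'll check the angle against home and plan the tile grasp.

```bash
python3 - <<'E'
from h import *
st=monitor.get_state();p=snapshot('wrist')
mk=[(200,180),(214,232),(222,128),(269,91),(330,86),(380,111),(412,160),(413,213),(293,286)]
w=world(p,mk,st);print(w[:,2].round(3));w=world(p,mk,st,z=.066)
a=np.degrees(np.arctan2(w[:,1]+.0765,w[:,0]-.604));print((a-180+360).round(1),((a-180-16)%30).round(1))
print(np.hypot(w[:,1]+.0765,w[:,0]-.604))
c=np.array([.6335,.3075])
# tile: choose grasp such that tool x later = rest -? tile edges at ~0 deg
t=snapshot('top')
for m in finder.masks_of(t,'tile_center')[:5]:
    v,u=np.nonzero(m['pixels']);W=world(t,np.c_[u,v],z=0.007);r=cv2.minAreaRect((W[:,:2]*1000).astype(np.float32));print(round(m['p'],2),np.round(r[0],1),np.round(r[1],1),round(r[2],1))
plan([.585,.30,.26],down(np.radians(3)))
E
```

```text
[0.065 0.065 0.064 0.064 0.064 0.063 0.063 0.065 0.072]
[ 17.5  47.  347.8 317.9 288.1 260.  228.4 197.9 105.1] [ 1.5  1.   1.8  1.9  2.1  4.   2.4  1.9 29.1]
[0.10140644 0.09856217 0.09816204 0.09788253 0.09639865 0.09470974
 0.09420613 0.09454879 0.09454475]
0.73 [719.9 327.2] [37.  35.7] 71.6
0.71 [639.2 136.3] [52.2 54.6] 56.8
0.66 [379.4 211.7] [51.9 53. ] 80.3
0.51 [697.  226.7] [39.3 38.6] 45.0
rows 12 total d [34.27 15.26 -1.07] rv [-2.5000e-03  1.9000e-03  1.9881e+00]
2.86, 1.27, -0.09, -0.0002, 0.0002, 0.1657
3.03, 0.78, -0.09, -0.0002, 0.0002, 0.1657
3.11, 0.27, -0.09, -0.0002, 0.0002, 0.1657
3.12, -0.24, -0.09, -0.0002, 0.0002, 0.1657
3.03, -0.75, -0.09, -0.0002, 0.0002, 0.1657
2.87, -1.24, -0.09, -0.0002, 0.0002, 0.1657
2.62, -1.70, -0.09, -0.0002, 0.0002, 0.1657
2.31, -2.11, -0.09, -0.0002, 0.0002, 0.1657
1.93, -2.46, -0.09, -0.0002, 0.0002, 0.1657
1.49, -2.75, -0.09, -0.0002, 0.0002, 0.1657
1.02, -2.95, -0.09, -0.0002, 0.0002, 0.1657
0.52, -3.08, -0.09, -0.0002, 0.0002, 0.1657
```

```bash
python3 - <<'E'
from h import *
plan([.64,.30,.25],down(np.radians(3)))
E
```

```text
rows 12 total d [31.78 20.16 -0.09] rv [-2.5000e-03  1.9000e-03  1.9881e+00]
2.65, 1.68, -0.01, -0.0002, 0.0002, 0.1657
2.89, 1.22, -0.01, -0.0002, 0.0002, 0.1657
3.05, 0.73, -0.01, -0.0002, 0.0002, 0.1657
3.13, 0.21, -0.01, -0.0002, 0.0002, 0.1657
3.12, -0.30, -0.00, -0.0002, 0.0002, 0.1657
3.03, -0.82, -0.00, -0.0002, 0.0002, 0.1657
2.85, -1.30, -0.00, -0.0002, 0.0002, 0.1657
2.60, -1.76, -0.00, -0.0002, 0.0002, 0.1657
2.27, -2.16, -0.00, -0.0002, 0.0002, 0.1657
1.89, -2.51, -0.00, -0.0002, 0.0002, 0.1657
1.45, -2.78, -0.00, -0.0002, 0.0002, 0.1657
0.97, -2.98, -0.00, -0.0002, 0.0002, 0.1657
```

>>> carry_out(motion=[2.65,1.68,0,0,0,0.166,2.89,1.22,0,0,0,0.166,3.05,0.73,0,0,0,0.166,3.13,0.21,0,0,0,0.166,3.12,-0.3,0,0,0,0.166,3.03,-0.82,0,0,0,0.166,2.85,-1.3,0,0,0,0.166,2.6,-1.76,0,0,0,0.166], hand=8)

```text
clock: 8.38
tool_pos: [0.6285, 0.1761, 0.249]
eef_rot: [0.938, 0.346, -0.001, 0.0]
contact_force: [0.7, 0.8, -0.5]
opening: 0.904
```

>>> carry_out(motion=[2.27,-2.16,0,0,0,0.166,1.89,-2.51,0,0,0,0.166,1.45,-2.78,0,0,0,0.166,0.97,-2.98,0,0,0,0.166,0,0,0,0,0,0,0,0,0,0,0,0])

```text
clock: 9.12
tool_pos: [0.6413, 0.2986, 0.2494]
eef_rot: [1.0, 0.025, -0.001, 0.001]
contact_force: [0.4, -1.0, -0.6]
opening: 0.907
```

```bash
python3 - <<'E'
from h import *
st=monitor.get_state();p=snapshot('wrist');save(p,'w4.png')
print(st['clock'],st['tool_pos'],st['q'].round(2))
for m in finder.masks_of(p,'tile_center')[:4]:
  v,u=np.nonzero(m['pixels']);w=world(p,np.c_[u,v],st,z=.007);r=cv2.minAreaRect((w[:,:2]*1000).astype(np.float32));print(round(m['p'],2),np.round(m['extent']),np.round(r[0],1),np.round(r[1],1),round(r[2],1),np.median(p['frame'][v,u],0),np.nanmedian(world(p,np.c_[u,v],st)[:,2]))
# white pixels
W=world(p,np.c_[[x.ravel() for x in np.mgrid[0:400,0:640][::-1]]].T,st,z=.007)
f=p['frame'].reshape(-1,3).astype(int);near=np.hypot(W[:,0]-.6335,W[:,1]-.3075)<.05
o=near&(f[:,2]>.78*f[:,0]);print(near.sum(),o.sum());r=cv2.minAreaRect((W[o][:,:2]*1000).astype(np.float32));print(r,np.median(W[o],0))
E
```

```text
9.125 [0.64132599 0.29859163 0.24944301] [-0.46  0.86 -0.1   1.33  0.09  0.95 -2.09]
0.98 [363.  98. 411. 153.] [699.9 228.4] [41. 41.] 43.2 [202. 203. 179.] 0.005403753379522008
0.96 [265.  77. 309. 124.] [721.8 330.3] [37.  37.6] 69.7 [104.  62. 108.] 0.004814837511172648
0.85 [345. 350. 397. 380.] [385.5 213.1] [53.9 50.4] 80.4 [180.  32.  30.] 0.006776795831388516
0.67 [425. 153. 490. 217.] [642.1 140.1] [55.6 54.2] 56.9 [ 66. 130.  64.] 0.007003460380691301
6430 2246
((634.0508422851562, 308.524658203125), (53.585994720458984, 55.087554931640625), 84.33391571044922) [0.63599252 0.30852962 0.007     ]
```

View pics/w4.png

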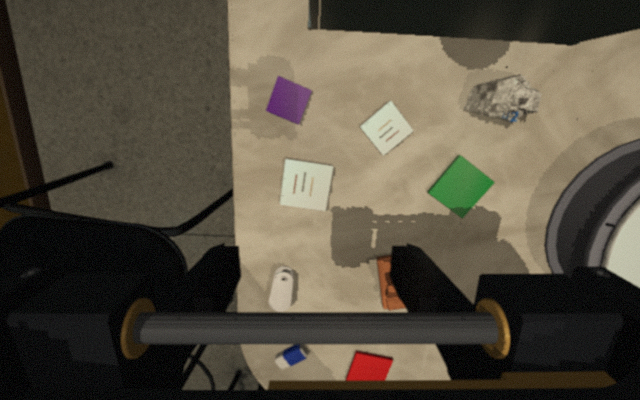

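The picture shows the large white tile with corners (285,157), (334,163), (329,211) and (280,206). The loupe is at (283,287) and its neighbours are clear of the grasp.

```bash
python3 - <<'E'
from h import *
st=monitor.get_state();p=snapshot('wrist')
g=cv2.cvtColor(p['frame'],cv2.COLOR_RGB2GRAY)
c=cv2.cornerSubPix(g,np.float32([(285,157),(334,163),(329,211),(280,206)]).reshape(-1,1,2),(4,4),(-1,-1),(3,50,.01)).reshape(-1,2);print(c)
w=world(p,c,st,z=.007)[:,:2]*1000;print(w.round(1),w.mean(0))
for i in range(4):
  d=w[(i+1)%4]-w[i];print(np.linalg.norm(d).round(1),(np.degrees(np.arctan2(d[1],d[0]))%90).round(1))
yaw=np.radians(-5.5);ctr=np.r_[w.mean(0)/1000,.11]
plan(ctr,down(yaw))
E
```

```text
[[284.75076 159.22745]
 [332.495   166.87926]
 [325.10046 209.86043]
 [278.50977 203.61859]]
[[662.9 331. ]
 [657.1 279.9]
 [608.1 285. ]
 [613.  337.1]] [635.26261323 308.23573574]
51.5 83.5
49.2 84.1
52.3 84.6
50.2 83.1
rows 3 total d [-0.61 -1.08 14.04] rv [0.0017 0.0004 0.1429]
-0.20, -0.36, 4.68, 0.0006, 0.0001, 0.0476
-0.22, -0.35, 4.68, 0.0006, 0.0001, 0.0476
-0.24, -0.33, 4.68, 0.0006, 0.0001, 0.0476
```

>>> carry_out(motion=[-0.2,-0.36,4.7,0,0,0.051,-0.22,-0.35,4.7,0,0,0.051,-0.24,-0.33,4.7,0,0,0.051,0,0,0,0,0,0])

```text
clock: 9.78
tool_pos: [0.6324, 0.3086, 0.1059]
eef_rot: [0.999, -0.052, -0.004, 0.002]
contact_force: [-0.7, -0.8, -0.6]
opening: 0.906
```

```bash
python3 - <<'E'
from h import *
for _ in range(3): st=monitor.get_state();print(st['tool_pos'])
plan([.635,.308,.066],down(np.radians(-6.2)),1)
E
```

```text
[0.63239284 0.30862412 0.1059193 ]
[0.63239284 0.30862412 0.1059193 ]
[0.63239284 0.30862412 0.1059193 ]
rows 1 total d [0.29 0.01 3.99] rv [0.0051 0.0073 0.0042]
0.29, 0.01, 3.99, 0.0051, 0.0073, 0.0042
```

>>> carry_out(motion=[0.1,0,2,0,0,0,0,0,1.7,0,0,0,0,0,0,0,0,0])

```text
clock: 10.15
tool_pos: [0.6355, 0.3099, 0.0717]
eef_rot: [0.999, -0.052, -0.001, 0.001]
contact_force: [-0.6, -0.2, 0.7]
opening: 0.911
```

>>> carry_out(motion=[0,0,0.1,0,0,0,0,0,0,0,0,0,0,0,0,0,0,0])

```text
clock: 10.52
tool_pos: [0.6363, 0.3107, 0.0723]
eef_rot: [0.999, -0.052, 0.0, -0.0]
contact_force: [0.2, 0.0, 0.4]
opening: 0.907
```

>>> carry_out(motion=[0,0,0.3,0,0,0,0,0,0,0,0,0,0,0,0,0,0,0])

```text
clock: 10.9
tool_pos: [0.636, 0.3105, 0.0686]
eef_rot: [0.999, -0.052, -0.0, 0.0]
contact_force: [0.6, -0.8, -0.5]
opening: 0.907
```

>>> carry_out(motion=[0,0,0,0,0,0,0,0,0,0,0,0])

```text
clock: 11.15
tool_pos: [0.636, 0.3105, 0.0687]
eef_rot: [0.999, -0.052, 0.0, 0.0]
contact_force: [-0.1, 0.6, 0.8]
opening: 0.909
```

>>> carry_out(motion=[0,0,0.25,0,0,0,0,0,0,0,0,0])

```text
clock: 11.4
tool_pos: [0.6358, 0.3104, 0.0659]
eef_rot: [0.999, -0.052, -0.0, 0.0]
contact_force: [-1.2, 0.6, -0.0]
opening: 0.907
```

>>> carry_out(motion=[0,0,0,0,0,0,0,0,0,0,0,0,0,0,0,0,0,0,0,0,0,0,0,0], hand=4, grip_force=15)

```text
clock: 11.9
tool_pos: [0.636, 0.3104, 0.0662]
eef_rot: [0.999, -0.052, 0.0, 0.0]
contact_force: [0.3, 0.3, -0.3]
opening: 0.589
```

```bash
cat >> h.py <<'E'
th=np.radians(12.9);ex=np.array([np.cos(th),np.sin(th),0]);ey=np.array([-np.sin(th),np.cos(th),0]);ez=np.array([0,0,1.])
G=np.array([.5115,.1916,.022]);up=(ex+ez)/2**.5;nr=(ez-ex)/2**.5
def rest(u,n,y=0): return G+up*u+nr*n+ey*y   # m up the slope, m off the long face
Rp=down(th)*R.from_rotvec([0,np.pi/4,0])
Rg=down(th+np.pi/2)*R.from_rotvec([np.pi/4,0,0])
E
python3 - <<'E'
from h import *
print(Rp.as_matrix()[:,2],-nr,Rg.as_matrix()[:,2],-up)
print('place tile', rest(.026,.0035),'tcp',rest(.028,.0035+.001+.0627))
print('pre tcp',rest(.028,.0035+.07+.0627))
plan(rest(.028,.0035+.07+.0627)+[0,0,-.12],Rp)  # as if from 12 cm higher
E
```

```text
[ 0.68926025  0.15786167 -0.70710678] [ 0.68926025  0.15786167 -0.70710678] [-0.68926025 -0.15786167 -0.70710678] [-0.68926025 -0.15786167 -0.70710678]
place tile [0.52700836 0.19515189 0.04285965] tcp [0.484481   0.18541182 0.08931657]
pre tcp [0.43692204 0.17451937 0.13810693]
rows 5 total d [-18.38  15.6    4.81] rv [ 0.1297  0.7781 -0.3126]
-3.68, 3.12, 0.96, 0.0259, 0.1556, -0.0625
-3.96, 2.90, 0.29, 0.0259, 0.1556, -0.0625
-4.13, 2.64, -0.41, 0.0259, 0.1556, -0.0625
-4.16, 2.36, -1.13, 0.0259, 0.1556, -0.0625
-4.07, 2.07, -1.83, 0.0259, 0.1556, -0.0625
```

>>> carry_out(motion=[0,0,-4,0,0,0,0,0,-4,0,0,0,0,0,-4,0,0,0,0,0,0,0,0,0])

```text
clock: 12.4
tool_pos: [0.638, 0.3115, 0.1902]
eef_rot: [0.999, -0.052, 0.003, -0.002]
contact_force: [-0.3, 0.5, 0.3]
opening: 0.588
```

>>> carry_out(motion=[-3.68,3.12,0.96,0.026,0.1556,-0.0625,-3.96,2.9,0.29,0.026,0.1556,-0.0625,-4.13,2.64,-0.41,0.026,0.1556,-0.0625,-4.16,2.36,-1.13,0.026,0.1556,-0.0625,-4.07,2.07,-1.83,0.026,0.1556,-0.0625,0,0,0,0,0,0,0,0,0,0,0,0])

```text
clock: 13.28
tool_pos: [0.5365, 0.258, 0.262]
eef_rot: [0.967, 0.074, 0.243, 0.018]
contact_force: [0.1, -0.9, -1.5]
opening: 0.588
```

```bash
python3 - <<'E'
from h import *
s=snapshot('scene');snapshot('scene');st=monitor.get_state();print(st['tool_pos'],st['q'].round(2),st['opening'])
plan(rest(.028,.0035+.07+.0627),Rp,2)
plan(rest(.029,.0035+.001+.0627),Rp,3)
E
```

```text
[0.53696392 0.25727683 0.26159149] [-0.91  0.67  0.42  2.07  0.61  0.04 -2.65] 0.5856487318182683
rows 2 total d [-15.73   5.97   6.16] rv [ 0.1119  0.3015 -0.0312]
-7.86, 2.99, 3.08, 0.0560, 0.1507, -0.0156
-8.27, 2.99, 1.69, 0.0560, 0.1507, -0.0156
rows 3 total d [-13.6    5.18  12.68] rv [ 0.1119  0.3015 -0.0312]
-4.53, 1.73, 4.23, 0.0373, 0.1005, -0.0104
-4.95, 1.82, 3.68, 0.0373, 0.1005, -0.0104
-5.31, 1.90, 3.10, 0.0373, 0.1005, -0.0104
```

Tilting 45° forward runs joint 6 into its limit. So I'll lower the tile at a slight tilt with a light grip, let the face pivot it to 45°, then release.

```bash
cat >> h.py <<'E'
R18=down(th)*R.from_rotvec([0,np.radians(18),0])
def tcp(lx,z,Rt=R18,a=.0627): return np.array([G[0],G[1],0])+ex*lx+ez*z-Rt.as_matrix()[:,2]*a
E
python3 - <<'E'
from h import *
print(tcp(.017,.0472));plan(tcp(.017,.11),R18)
E
```

```text
[0.50918459 0.1910697  0.10683124]
rows 3 total d [-7.71  5.52  6.79] rv [ 0.1013 -0.1693 -0.0564]
-2.57, 1.84, 2.26, 0.0338, -0.0564, -0.0188
-2.48, 1.87, 2.34, 0.0338, -0.0564, -0.0188
-2.38, 1.91, 2.42, 0.0338, -0.0564, -0.0188
```

>>> carry_out(motion=[-2.57,1.84,2.26,0.034,-0.0564,-0.0188,-2.48,1.87,2.34,0.034,-0.0564,-0.0188,-2.38,1.91,2.42,0.034,-0.0564,-0.0188,0,0,0,0,0,0])

```text
clock: 13.88
tool_pos: [0.5203, 0.1938, 0.1847]
eef_rot: [0.984, 0.107, 0.14, -0.012]
contact_force: [0.2, -0.7, -0.3]
opening: 0.584
```

```bash
python3 - <<'E'
from h import *
st=monitor.get_state();print(st['tool_pos'],st['q'].round(2),st['opening'])
plan(tcp(.017,.052),R18,2)
E
```

```text
[0.52031763 0.19382116 0.1847161 ] [-0.52  0.74  0.07  2.1   0.83  0.04 -2.65] 0.5840509490228427
rows 2 total d [-3.13 -0.01  6.7 ] rv [ 0.0087  0.0322 -0.0072]
-1.57, -0.01, 3.35, 0.0044, 0.0161, -0.0036
-1.62, 0.00, 3.32, 0.0044, 0.0161, -0.0036
```

```bash
sed -i 's/radians(18)/radians(8)/' h.py; python3 - <<'E'
from h import *
plan(tcp(.017,.08),R18,3)
E
```

```text
rows 3 total d [-1.26 -0.01  4.07] rv [ 0.0081 -0.1423 -0.0079]
-0.42, -0.00, 1.36, 0.0027, -0.0474, -0.0026
-0.36, 0.00, 1.38, 0.0027, -0.0474, -0.0026
-0.29, 0.00, 1.39, 0.0027, -0.0474, -0.0026
```

>>> carry_out(motion=[-0.42,0,1.36,0.003,-0.0474,-0.003,-0.36,0,1.38,0.003,-0.0474,-0.003,-0.29,0,1.39,0.003,-0.0474,-0.003,0,0,0,0,0,0,0,0,0,0,0,0])

```text
clock: 14.5
tool_pos: [0.5194, 0.1988, 0.1446]
eef_rot: [0.99, 0.117, 0.072, -0.01]
contact_force: [0.5, -0.2, -0.0]
opening: 0.583
```

```bash
python3 - <<'E'
from h import *
st=monitor.get_state();print(st['tool_pos'],st['q'].round(2),st['opening'])
plan(tcp(.017,.055),R18,2)
E
```

```text
[0.51939717 0.19881211 0.14455875] [-0.34  0.82 -0.2   2.01  0.79  0.25 -2.57] 0.5832708130113251
rows 2 total d [-0.51  0.53  2.7 ] rv [-0.0037 -0.0062  0.0094]
-0.25, 0.27, 1.35, -0.0019, -0.0031, 0.0047
-0.25, 0.26, 1.35, -0.0019, -0.0031, 0.0047
```

>>> carry_out(motion=[-0.25,0.27,1.35,-0.002,-0.003,0.005,-0.25,0.26,1.35,-0.002,-0.003,0.005,0,0,0,0,0,0,0,0,0,0,0,0])

```text
clock: 15.0
tool_pos: [0.5196, 0.1932, 0.1174]
eef_rot: [0.991, 0.112, 0.069, -0.008]
contact_force: [-0.2, -0.1, -1.1]
opening: 0.585
```

```bash
python3 - <<'E'
from h import *
st=monitor.get_state();p=snapshot('wrist');s=snapshot('scene')
a=p['frame'][120:400,120:520,::-1];b=cv2.resize(s['frame'][215:275,260:330,::-1],None,fx=5,fy=5,interpolation=cv2.INTER_CUBIC)[:280]
cv2.imwrite('pics/w5.png',np.hstack([a,b]))
plan(tcp(.017,.052),R18,1);print(st['contact_force'])
E
```

```text
rows 1 total d [-0.06 -0.05  0.33] rv [ 0.     -0.0001 -0.001 ]
-0.06, -0.05, 0.33, 0.0000, -0.0001, -0.0010
[-0.19312863 -0.09412518 -1.07666583]
```

View pics/w5.png

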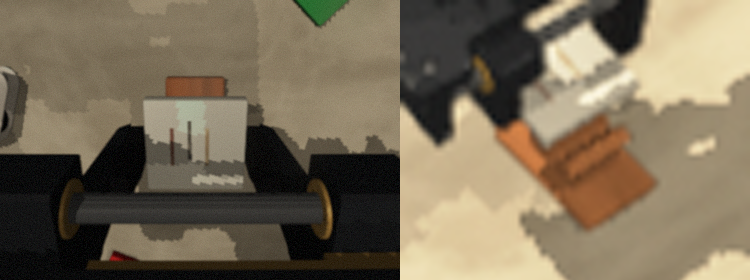

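The picture shows the tile above the V rest and centred on it: tile columns 145–247, foot 165–225. I'll lower it with a light grip.

>>> carry_out(motion=[0,0,0,0,0,0,-0.05,0,0.4,0,0,0,0,0,0.3,0,0,0,0,0,0.2,0,0,0,0,0,0.2,0,0,0,0,0,0,0,0,0], grip_force=4)

```text
clock: 15.85
tool_pos: [0.5204, 0.1927, 0.1056]
eef_rot: [0.991, 0.111, 0.069, -0.007]
contact_force: [-1.0, -0.2, 1.4]
opening: 0.593
```

```bash
python3 - <<'E'
from h import *
st=monitor.get_state();p=snapshot('wrist')
plan(tcp(.017,.0443),R18,1);print(st['contact_force'],st['opening'])
for y,x in ((225,300),(235,310),(245,320),(255,320),(265,320),(275,320),(290,320)): print(y,x,world(p,[(x,y)],st).round(4))
E
```

```text
rows 1 total d [-0.05 -0.09 -0.09] rv [ 0.0006  0.0017 -0.0012]
-0.05, -0.09, -0.09, 0.0006, 0.0017, -0.0012
[-1.0402967  -0.15299082  1.36723145] 0.5933591345317129
225 300 [[0.5374 0.207  0.0085]]
235 310 [[0.5469 0.2019 0.0595]]
245 320 [[0.5425 0.1961 0.0573]]
255 320 [[0.5365 0.1946 0.054 ]]
265 320 [[0.5302 0.1931 0.0504]]
275 320 [[0.5239 0.1916 0.0479]]
290 320 [[0.5136 0.1891 0.043 ]]
```

>>> carry_out(motion=[0,0,0,0,0,0,0,0,0,0,0,0,0,0,0,0,0,0,0,0,0,0,0,0], hand=6.2)

```text
clock: 16.4
tool_pos: [0.5206, 0.1928, 0.1057]
eef_rot: [0.991, 0.111, 0.069, -0.008]
contact_force: [-0.5, -0.0, 0.1]
opening: 0.705
```

>>> carry_out(motion=[0,0,-3,0,0,0,0,0,-5,0,0,0,0,0,-5,0,0,0,0,0,0,0,0,0], hand=8)

```text
clock: 16.9
tool_pos: [0.5043, 0.1894, 0.2378]
eef_rot: [0.991, 0.111, 0.072, -0.009]
contact_force: [0.7, 0.4, -0.2]
opening: 0.908
```

```bash
python3 - <<'E'
from h import *
st=monitor.get_state();p=snapshot('wrist');save(p,'w6.png');print(st['tool_pos'],st['q'].round(2))
v,u=np.mgrid[0:400,0:640];w=world(p,np.c_[u.ravel(),v.ravel()],st)
L=np.c_[(w-G)@ex,(w-G)@ey,w[:,2]]*1000;f=p['frame'].reshape(-1,3).astype(int)
m=(abs(L[:,0]-15)<45)&(abs(L[:,1])<40)&(L[:,2]>15)&(L[:,2]<75)&(f[:,2]>.75*f[:,0]);Q=L[m]
A=np.c_[Q[:,:2],np.ones(len(Q))]
for _ in range(3): k=np.linalg.lstsq(A,Q[:,2],rcond=None)[0];o=abs(A@k-Q[:,2])<3;A,Q=A[o],Q[o]
print(k,len(Q),Q.min(0),Q.max(0))
uu=(Q[:,0]+Q[:,2]-22)/2**.5;print('upslope',np.percentile(uu,[1,50,99]),'y',np.percentile(Q[:,1],[1,50,99]),'n',np.median((Q[:,2]-22-Q[:,0])/2**.5))
print(cv2.minAreaRect(np.c_[uu,Q[:,1]].astype(np.float32)))
E
```

```text
[0.50425232 0.18943753 0.23779831] [-0.21  0.66 -0.4   2.    0.65  0.47 -2.44]
[ 9.70615208e-01 -3.64331518e-03  3.22150435e+01] 1779 [ -3.59971414 -25.87099929  27.33687216] [34.02117603 26.05286983 64.30408821]
upslope [ 2.85721142 32.41783048 52.76175277] y [-25.18961494  -0.44966744  25.17781243] n 6.941939882418163
((27.25461769104004, 0.11164093017578125), (51.858524322509766, 51.928977966308594), 89.83698272705078)
```

View pics/w6.png

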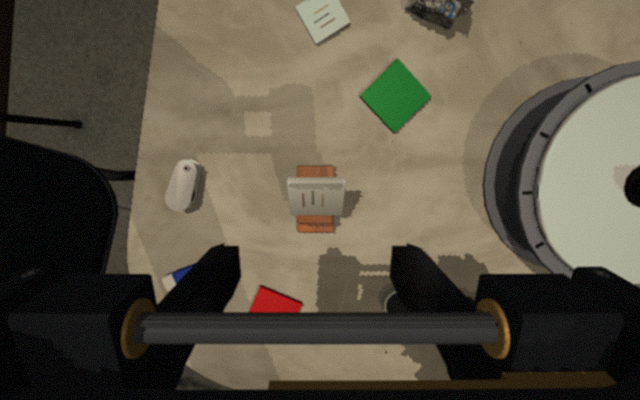

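The picture shows the tile flush on the V at (316,197); the fit puts it at y 0.1 mm, top face 6.9 mm off the long face. Next is the regrasp across its thickness.

```bash
python3 - <<'E'
from h import *
print(rest(.18,.0035),rest(.102,.0035));plan(rest(.18,.0035),Rg)
E
```

```text
[0.63315443 0.21946258 0.15175409] [0.57939213 0.20714937 0.09659977]
rows 11 total d [11.99 -0.12 10.21] rv [ 0.7225 -0.7243 -1.4489]
1.09, -0.01, 0.93, 0.0657, -0.0658, -0.1317
1.14, 0.19, 0.85, 0.0657, -0.0658, -0.1317
1.15, 0.40, 0.75, 0.0657, -0.0658, -0.1317
1.13, 0.59, 0.65, 0.0657, -0.0658, -0.1317
1.08, 0.78, 0.53, 0.0657, -0.0658, -0.1317
1.00, 0.95, 0.40, 0.0657, -0.0658, -0.1317
0.88, 1.09, 0.27, 0.0657, -0.0658, -0.1317
0.74, 1.21, 0.14, 0.0657, -0.0658, -0.1317
0.58, 1.31, 0.02, 0.0657, -0.0658, -0.1317
0.40, 1.37, -0.10, 0.0657, -0.0658, -0.1317
0.21, 1.40, -0.22, 0.0657, -0.0658, -0.1317
```

>>> carry_out(motion=[1.09,0,0.93,0.066,-0.066,-0.132,1.14,0.19,0.85,0.066,-0.066,-0.132,1.15,0.4,0.75,0.066,-0.066,-0.132,1.13,0.59,0.65,0.066,-0.066,-0.132,1.08,0.78,0.53,0.066,-0.066,-0.132,1.0,0.95,0.4,0.066,-0.066,-0.132,0.88,1.09,0.27,0.066,-0.066,-0.132,0.74,1.21,0.14,0.066,-0.066,-0.132], hand=3)

```text
clock: 17.95
tool_pos: [0.5969, 0.2105, 0.1698]
eef_rot: [0.75, 0.596, -0.215, -0.189]
contact_force: [0.4, -0.3, -0.4]
opening: 0.341
```

>>> carry_out(motion=[0.58,1.31,0.02,0.066,-0.066,-0.132,0.4,1.37,-0.1,0.066,-0.066,-0.132,0.21,1.4,-0.22,0.066,-0.066,-0.132,0,0,0,0,0,0,0,0,0,0,0,0])

```text
clock: 18.58
tool_pos: [0.6316, 0.2195, 0.1487]
eef_rot: [0.574, 0.722, -0.302, -0.24]
contact_force: [0.4, -0.6, -0.0]
opening: 0.339
```

```bash
python3 - <<'E'
from h import *
st=monitor.get_state();print(st['tool_pos'],st['q'].round(2),st['opening']*88.1,st['contact_force'])
plan(rest(.18,.0035),Rg,1);plan(rest(.115,.0035),Rg,2)
E
```

```text
[0.63161587 0.21954276 0.14873922] [-0.14  1.41 -0.95  0.69  0.6   2.03 -0.52] 29.829281464801245 [ 0.3848453  -0.59070712 -0.03028855]
rows 1 total d [-0.04 -0.11 -0.32] rv [-0.0065  0.0024  0.0016]
-0.04, -0.11, -0.32, -0.0065, 0.0024, 0.0016
rows 2 total d [-0.03 -0.07  6.18] rv [-0.0065  0.0024  0.0016]
-0.01, -0.03, 3.09, -0.0032, 0.0012, 0.0008
-0.02, -0.04, 3.09, -0.0032, 0.0012, 0.0008
```

>>> carry_out(motion=[0,-0.03,3,-0.003,0.001,0,0,-0.04,3.1,-0.003,0.001,0,0,0,0,0,0,0,0,0,0,0,0,0])

```text
clock: 19.08
tool_pos: [0.5905, 0.2093, 0.1087]
eef_rot: [0.575, 0.723, -0.298, -0.239]
contact_force: [0.3, -0.7, 0.1]
opening: 0.34
```

```bash
python3 - <<'E'
from h import *
st=monitor.get_state();print(st['tool_pos'],st['q'].round(2),st['contact_force'])
plan(rest(.102,.0035),Rg,2)
p=snapshot('wrist')
v,u=np.mgrid[0:400,0:640];w=world(p,np.c_[u.ravel(),v.ravel()],st)
L=np.c_[(w-G)@up,(w-G)@ey,(w-G)@nr]*1000;f=p['frame'].reshape(-1,3).astype(int)
m=(L[:,0]>0)&(L[:,0]<60)&(abs(L[:,1])<30)&(abs(L[:,2]-4)<6)&(f[:,2]>.75*f[:,0]);print(m.sum(),np.percentile(L[m],[2,50,98],axis=0).round(1) if m.any() else '')
E
```

```text
[0.59047428 0.20925908 0.10865092] [-0.07  1.41 -0.96  0.94  0.6   1.85 -0.61] [ 0.2706532  -0.67037092  0.06891765]
rows 2 total d [0.04 0.05 1.65] rv [ 0.0021 -0.0017  0.0022]
0.02, 0.03, 0.82, 0.0010, -0.0008, 0.0011
0.02, 0.03, 0.82, 0.0010, -0.0008, 0.0011
1290 [[ 14.2 -23.9   0.4]
 [ 51.9   7.2   3.6]
 [ 53.2  26.    6.9]]
```

>>> carry_out(motion=[0.02,0.03,0.8,0,0,0,0.02,0.03,0.8,0,0,0,0,0,0,0,0,0])

```text
clock: 19.5
tool_pos: [0.5782, 0.2074, 0.0949]
eef_rot: [0.574, 0.724, -0.299, -0.239]
contact_force: [0.1, -0.7, -0.1]
opening: 0.343
```

>>> carry_out(motion=[0,0,0,0,0,0,0,0,0,0,0,0,0,0,0,0,0,0,0,0,0,0,0,0], hand=0, grip_force=15)

```text
clock: 20.0
tool_pos: [0.5788, 0.2077, 0.0958]
eef_rot: [0.574, 0.724, -0.299, -0.239]
contact_force: [-0.4, 0.1, 2.0]
opening: 0.079
```

```bash
python3 - <<'E'
from h import *
st=monitor.get_state();print(st['tool_pos'],st['contact_force'],st['opening']*88.1)
plan(rest(.102,.0035),Rg,1)
E
```

```text
[0.57875786 0.20773854 0.09581922] [-0.37160044  0.05949     1.96427335] 6.971743184915925
rows 1 total d [-0.07 -0.02 -0.09] rv [-0.0002 -0.0004  0.004 ]
-0.07, -0.02, -0.09, -0.0002, -0.0004, 0.0040
```

>>> carry_out(motion=[0,-0.1,-1.5,0,0,0,0,-0.5,-3,0,0,0,0,0,-4,0,0,0,0,0,0,0,0,0])

```text
clock: 20.5
tool_pos: [0.6346, 0.2214, 0.1617]
eef_rot: [0.576, 0.724, -0.296, -0.239]
contact_force: [-0.1, 0.2, -1.0]
opening: 0.08
```

```bash
python3 - <<'E'
from h import *
st=monitor.get_state();print(st['tool_pos'],st['q'].round(2),st['contact_force'],st['opening']*88.1)
plan([.60,.10,.28],down(np.radians(106.1)))
E
```

```text
[0.63464986 0.22135789 0.16168901] [-0.14  1.39 -0.95  0.69  0.59  2.03 -0.52] [-0.05957709  0.24505724 -1.04273425] 7.053503241431009
rows 5 total d [-11.01 -12.68  -4.16] rv [-0.7801 -0.0257 -0.0514]
-2.20, -2.54, -0.83, -0.1560, -0.0051, -0.0103
-2.18, -2.40, -1.21, -0.1560, -0.0051, -0.0103
-2.16, -2.21, -1.55, -0.1560, -0.0051, -0.0103
-2.15, -1.96, -1.87, -0.1560, -0.0051, -0.0103
-2.14, -1.67, -2.14, -0.1560, -0.0051, -0.0103
```

>>> carry_out(motion=[-2.2,-2.54,-0.83,-0.156,-0.005,-0.01,-2.18,-2.4,-1.21,-0.156,-0.005,-0.01,-2.16,-2.21,-1.55,-0.156,-0.005,-0.01,-2.15,-1.96,-1.87,-0.156,-0.005,-0.01,-2.14,-1.67,-2.14,-0.156,-0.005,-0.01,0,0,0,0,0,0])

```text
clock: 21.25
tool_pos: [0.5966, 0.0959, 0.2793]
eef_rot: [0.601, 0.8, -0.004, -0.0]
contact_force: [1.2, 0.2, -0.9]
opening: 0.074
```

```bash
python3 - <<'E'
from h import *
p=snapshot('wrist');st=monitor.get_state();print(st['tool_pos'],st['q'].round(2),st['opening']*88.1)
plan([.619,-.1295,.215],down(np.radians(106.1)))
E
```

```text
[0.59775175 0.09724166 0.27847123] [ 0.31  0.9  -1.09  1.62  0.86  1.17 -0.71] 6.498502160341287
rows 5 total d [-22.36  -4.21   6.43] rv [-0.0072  0.0022  0.0006]
-4.47, -0.84, 1.29, -0.0014, 0.0004, 0.0001
-4.47, -0.84, 1.28, -0.0014, 0.0004, 0.0001
-4.47, -0.85, 1.28, -0.0014, 0.0004, 0.0001
-4.47, -0.85, 1.28, -0.0014, 0.0004, 0.0001
-4.47, -0.85, 1.27, -0.0014, 0.0004, 0.0001
```

>>> carry_out(motion=[-4.47,-0.84,0,0,0,0,-4.47,-0.84,0.8,0,0,0,-4.47,-0.85,1.6,0,0,0,-4.47,-0.85,2,0,0,0,-4.47,-0.85,2,0,0,0,0,0,0,0,0,0,0,0,0,0,0,0])

```text
clock: 22.18
tool_pos: [0.6207, -0.1257, 0.2139]
eef_rot: [0.6, 0.8, -0.002, -0.003]
contact_force: [-0.8, 0.4, -0.4]
opening: 0.076
```

```bash
python3 - <<'E'
from h import *
snapshot('wrist')
st=monitor.get_state();p=snapshot('wrist');np.savez('w7.npz',st=st,p=p)
a=p['frame'][:,:,::-1]
s=snapshot('scene');b=cv2.resize(s['frame'][110:220,335:425,::-1],None,fx=3.6,fy=3.6,interpolation=cv2.INTER_CUBIC)[:396]
im=np.zeros((400,480+b.shape[1],3),np.uint8);im[:,:480]=a[:,80:560];im[:b.shape[0],480:]=b;cv2.imwrite('pics/w7.png',im)
print(st['tool_pos'],st['q'].round(2));plan([.619,-.1295,.20],down(np.radians(106.1)),1)
v,u=np.mgrid[0:400,0:640];w=world(p,np.c_[u.ravel(),v.ravel()],st).reshape(400,640,3)
near=np.hypot(w[...,0]-.6035,w[...,1]+.076)
k=w[(w[...,2]>.098)&(w[...,2]<.107)&(near<.03)];print('knob',k.mean(0),len(k),cv2.minAreaRect((k[:,:2]*1000).astype(np.float32)))
# tile in tool frame
Tp=R.from_quat(st['eef_rot']).inv().apply(w.reshape(-1,3)-st['tool_pos'])*1000;f=p['frame'].reshape(-1,3)
m=(abs(Tp[:,1])<12)&(abs(Tp[:,0])<40)&(Tp[:,2]>66)&(Tp[:,2]<110);print('tile',m.sum(),np.percentile(Tp[m],[2,50,98],axis=0).round(1))
E
```

```text
[ 0.62083403 -0.12502568  0.21466857] [ 0.64  1.02 -1.06  1.59  0.96  1.14 -0.38]
rows 1 total d [-0.37 -0.3   1.54] rv [-0.0044 -0.0005  0.0041]
-0.37, -0.30, 1.54, -0.0044, -0.0005, 0.0041
knob [ 0.60382266 -0.0763498   0.10283212] 1071 ((603.838623046875, -76.96382141113281), (11.71749496459961, 35.61223220825195), 16.652759552001953)
tile 236 [[24.2 -3.9 66.7]
 [25.1 -0.8 80.7]
 [25.5  2.7 99. ]]
```

View pics/w7.png

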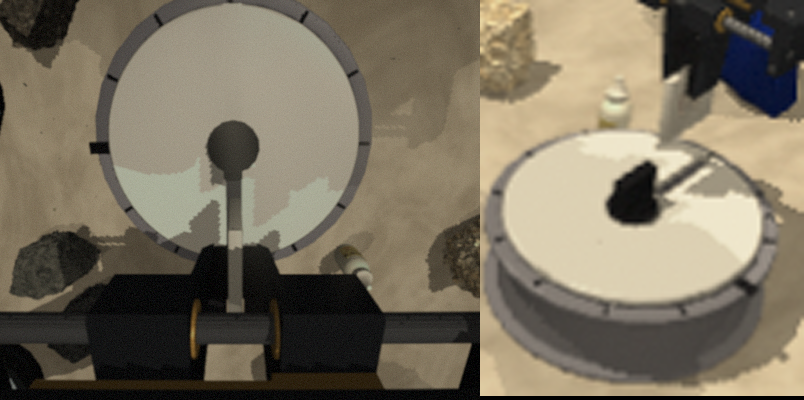

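The left half shows the tile edge-on at (235,270), above the dark slot strip at (233,200). The home mark is at (98,147). I'll align and check relative to the slot itself.

>>> carry_out(motion=[-0.31,-0.21,1,-0.004,0,0,0,0,0,0,0,0,0,0,0,0,0,0])

```text
clock: 22.7
tool_pos: [0.6192, -0.131, 0.205]
eef_rot: [0.601, 0.799, -0.001, -0.0]
contact_force: [0.1, -0.0, -0.8]
opening: 0.079
```

```bash
python3 - <<'E'
from h import *
st=monitor.get_state();p=snapshot('wrist');print(st['tool_pos'],st['eef_rot']);plan([.6200,-.1301,.20],down(np.radians(106.4)),1)
q=R.from_quat(st['eef_rot'])
g=p['frame'].astype(int).sum(2)
for v in range(165,330,8):
  print(v,' '.join(f'{x:3d}' for x in g[v,296:336:2]//3))
def tf(uv): return (q.inv().apply(world(p,uv,st,z=.067)-st['tool_pos'])*1000).round(1)
print(tf([(308,180),(318,180),(308,210),(318,210)]))
w=world(p,[(c,v) for v in range(230,310,10) for c in range(305,325,4)],st);T=q.inv().apply(w-st['tool_pos'])*1000;print(T.round(1).tolist())
E
```

```text
[ 0.61924406 -0.13102432  0.2050425 ] [ 6.00668736e-01  7.99497618e-01 -7.79786204e-04 -1.44212755e-04]
rows 1 total d [0.07 0.09 0.52] rv [-0.001   0.0008 -0.0042]
0.07, 0.09, 0.52, -0.0010, 0.0008, -0.0042
165  81  86  88  87  80  63  51  49  48  51  50  55  57  47  47  62 115 142 144 145
173  85  88  84  83  87  80  58  49  51  46  50  50  51  52  53 102 152 151 147 147
181 125 147 147 139 125 109  96  64  62  66  64  65  64  60  76 130 147 144 148 149
189 156 160 161 166 165 164 146  72  61  67  59  62  68  63  80 144 158 147 147 144
197 161 166 159 166 162 163 144  72  57  61  64  67  61  62  78 145 162 156 144 147
205  97 101 100 103 145 165 141  76  73  75  77  79  73  58  74 144 158 148 144 144
213 109 104 104 111 153 167 120  78  79  80  84  84  85  64  81 159 153 147 145 147
221 101 102 102 108 150 162 120  81  85  89  95  94  89  67  77 152 152 143 144 144
229  98 100 102 110 154 156 107  89  92  89  99 101 103  72  75 154 156 143 141 142
237  97  99  98 117 158 157 119 146 155 150 155 153 153 102  77 155 161 160 159 161
245  68  71  65  90 100 101 117 143 140 144 152 156 
[... 1035 characters left out ...]
8], [24.6, 2.6, 50.2], [-19.8, -7.9, 135.1], [20.1, -3.0, 48.9], [20.3, -1.2, 48.4], [20.0, 0.7, 49.0], [nan, nan, nan], [9.9, -5.3, 58.9], [14.7, -3.1, 49.3], [15.0, -1.2, 48.7], [15.1, 0.7, 48.5], [14.8, 2.6, 49.0], [9.8, -5.0, 48.7], [9.7, -3.1, 48.9], [9.7, -1.2, 48.9], [10.1, 0.7, 48.1], [9.0, 2.7, 50.1], [8.7, -4.8, 41.4], [4.5, -3.1, 48.4], [4.9, -1.2, 47.8], [4.8, 0.7, 47.9], [4.1, 2.7, 49.2], [3.9, -4.8, 40.7], [-1.0, -3.1, 48.6], [-1.5, -1.2, 49.3], [-0.8, 0.8, 48.2], [-1.5, 2.7, 49.3], [10.2, -4.2, 23.4], [-6.9, -3.2, 49.0], [-6.8, -1.2, 48.8], [-6.8, 0.8, 48.8], [-7.3, 2.8, 49.6], [8.7, -4.1, 18.9], [-12.5, -3.2, 48.7], [-12.5, -1.2, 48.7], [-12.9, 0.8, 49.3], [-13.1, 2.8, 49.5]]
```

>>> carry_out(motion=[0.15,0.14,0,0,0,-0.004,0,0,1.5,0,0,0,0,0,1.3,0,0,0,0,0,0.5,0,0,0,0,0,0.5,0,0,0,0,0,0,0,0,0])

```text
clock: 23.5
tool_pos: [0.6201, -0.1293, 0.1668]
eef_rot: [0.599, 0.801, -0.001, -0.0]
contact_force: [0.3, -0.2, -0.9]
opening: 0.076
```

```bash
python3 - <<'E'
from h import *
st=monitor.get_state();p=snapshot('wrist');print(st['tool_pos'],st['contact_force'],st['moment']);
s=snapshot('scene');b=cv2.resize(s['frame'][120:200,345:425,::-1],None,fx=4.5,fy=4.5,interpolation=cv2.INTER_CUBIC)
a=cv2.resize(p['frame'][140:330,260:370,::-1],None,fx=2,fy=2);im=np.zeros((380,580,3),np.uint8);im[:,:220]=a;im[:360,220:]=b;cv2.imwrite('pics/w8.png',im)
E
```

```text
[ 0.62010473 -0.12930094  0.16675907] [ 0.26650137 -0.20430443 -0.88620721] [-0.01761171 -0.08759337 -0.00232396]
```

View pics/w8.png

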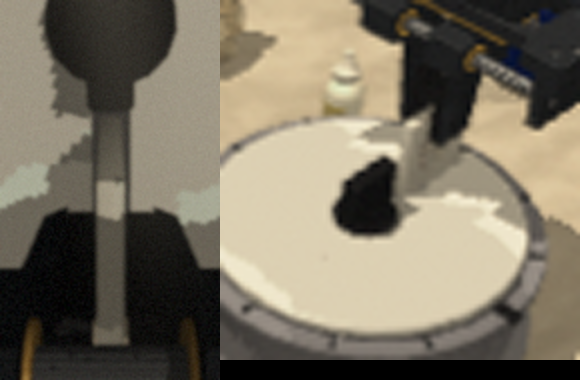

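The tile edge at (110,200) sits centred in the slot strip. Its bottom is just inside the slot and there is no contact force, so I'll lower on.

>>> carry_out(motion=[0,0,0.6,0,0,0,0,0,0.8,0,0,0,0,0,0.8,0,0,0,0,0,0.5,0,0,0,0,0,0,0,0,0])

```text
clock: 24.22
tool_pos: [0.6199, -0.1294, 0.1395]
eef_rot: [0.599, 0.801, -0.001, -0.0]
contact_force: [-0.4, 0.5, -0.1]
opening: 0.076
```

>>> carry_out(motion=[0,0,0,0,0,0,0,0,0,0,0,0])

```text
clock: 24.48
tool_pos: [0.6203, -0.1293, 0.1404]
eef_rot: [0.599, 0.801, -0.001, 0.0]
contact_force: [-0.4, -0.5, -0.3]
opening: 0.083
```

Tips are about 5 mm above the lid with no contact. Releasing.

>>> carry_out(motion=[0,0,0,0,0,0,0,0,0,0,0,0,0,0,0,0,0,0,0,0,0,0,0,0], hand=3)

```text
clock: 24.98
tool_pos: [0.6202, -0.1293, 0.1401]
eef_rot: [0.599, 0.801, -0.001, -0.0]
contact_force: [-0.2, -0.2, -0.2]
opening: 0.343
```

>>> carry_out(motion=[0,0,-3,0,0,0,0,0,-5,0,0,0,0,0,-5,0,0,0,2,0,0,0,0,0,0,0,0,0,0,0])

```text
clock: 25.6
tool_pos: [0.6144, -0.1086, 0.2708]
eef_rot: [0.598, 0.802, -0.0, 0.0]
contact_force: [-0.0, 0.1, 0.1]
opening: 0.341
```

```bash
python3 - <<'E'
from h import *
snapshot('wrist');st=monitor.get_state();p=snapshot('wrist');save(p,'w9.png');print(st['clock'],st['tool_pos'],st['contact_force'])
v,u=np.mgrid[0:400,0:640];w=world(p,np.c_[u.ravel(),v.ravel()],st)
k=w[(w[:,2]>.098)&(w[:,2]<.107)&(np.hypot(w[:,0]-.6038,w[:,1]+.077)<.03)];r=cv2.minAreaRect((k[:,:2]*1000).astype(np.float32));print('knob',r)
a=np.radians(106.5);d=-np.array([np.cos(a),np.sin(a)]);W=w[:,:2]-[.6038,-.0768];rr=W@d*1000;t=W@[-d[1],d[0]]*1000
m=(rr>22)&(rr<90)&(abs(t)<5)&(w[:,2]<.066);Q=np.c_[rr,t,w[:,2]*1000][m];print(len(Q),np.percentile(Q,[2,25,50,75,98],axis=0).round(1))
for lo in range(25,85,10):
  q=Q[(Q[:,0]>lo)&(Q[:,0]<lo+10)]; print(lo,len(q),np.percentile(q[:,2],[5,50,95]).round(0) if len(q) else '')
E
```

```text
25.65 [ 0.61446115 -0.10996416  0.26992261] [ 0.53051732 -0.842822   -0.42339624]
knob ((604.0304565429688, -76.44017791748047), (11.518257141113281, 35.25347137451172), 16.14977264404297)
428 [[30.2 -4.6  5.4]
 [43.5 -1.8 56.9]
 [55.5  0.3 57.9]
 [70.5  2.3 58.4]
 [85.4  4.4 64. ]]
25 41 [55. 58. 59.]
35 82 [31. 58. 59.]
45 84 [ 6. 58. 59.]
55 75 [ 6. 58. 59.]
65 77 [ 6. 58. 59.]
75 52 [ 5. 57. 59.]
```

View pics/w9.png

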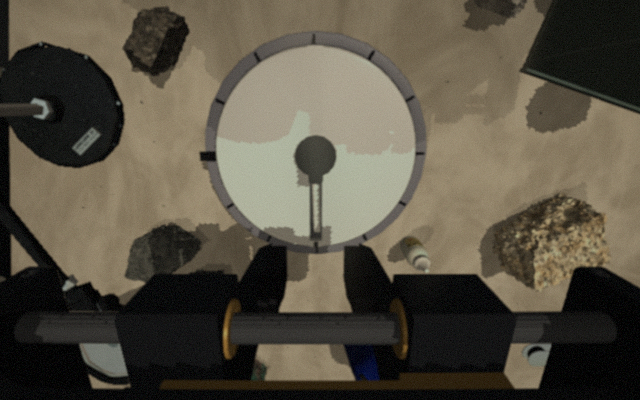

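The picture shows the tile's white edge down inside the slot at (316,205); its top is at 58 mm, so its bottom is on the 6 mm floor. One last check of the lid angle and the bystanders before I hand in.

```bash
python3 - <<'E'
from h import *
st=monitor.get_state();p=snapshot('wrist')
mk=np.array([(207,156),(219,101),(258,57),(315,39),(372,55),(411,99),(420,153),(404,204),(230,206),(267,240),(364,237),(317,246)])
w=world(p,mk,st,z=.0645);c,r=cv2.minEnclosingCircle((w[1:,:2]*1000).astype(np.float32));print(c,r)
a=np.degrees(np.arctan2(w[:,1]*1000-c[1],w[:,0]*1000-c[0]));print((a%30).round(1),'mean',np.mean((a[1:]+10)%30-10))
t=snapshot('top')
for n in ['magnet_center','marble_center','eraser_center','gabbro_center','bottle_center','loupe_center']:
  for m in finder.masks_of(t,n)[:1]:
    v,u=np.nonzero(m['pixels']);print(n,round(m['p'],2),np.nanmedian(world(t,np.c_[u,v]),0).round(3))
E
```

```text
(604.7511596679688, -79.1253890991211) 98.78395080566406
[16.3 16.5 16.4 16.6 17.3 17.4 18.3 18.1 16.7 16.5 17.5 17.5] mean 17.15994115517134
magnet_center 0.57 [0.425 0.074 0.013]
marble_center 0.57 [0.729 0.12  0.033]
eraser_center 0.58 [0.402 0.315 0.013]
gabbro_center 0.75 [ 0.424 -0.02   0.035]
bottle_center 0.42 [ 0.741 -0.158  0.035]
loupe_center 0.78 [0.503 0.33  0.015]
```

Marks average 17.2° (mod 30°) and the bar stands at about 106.4°, so the lid is about 89° from home (≈1.56 rad). That is in range.

```bash
python3 -c "
from plant import workorder;print(workorder.finish_job())"
```

```text
the job is handed in; nothing more can be done
None
```

The tile is in the third pocket and the job is handed in, at about 26 s of the 72 s. No verdict was reported, so what follows are my own last measurements.

**What I did:**
- Turned the lid two clicks by its knob, from the first to the third click.
- Picked up the large white tile by its edges and leaned it on the V rest.
- Took it again across its thickness and posted it through the slot.
- Withdrew the open gripper clear of everything.

**Last checks:**
- **Tile:** its top edge is at 58 mm, so it stands on the 6 mm floor with its centre about 32 mm up. It is centred about 55 mm from the axis.
- **Lid:** about 89° from home (1.56 rad), against the allowed 1.50 to 1.64. My separate readings of the home mark and the knob bar differed by 1 to 2°.
- **Bystanders:** all six were found, and none was touched as far as the forces and pictures show. I had no finder reading from the start for all of them, so I couldn't compare positions one by one.

**What went differently:** tilting the tool 45° for the V rest ran joint 6 into its limit. I lowered the tile at a slight tilt with a light grip instead and let the rest turn it; it seated flush.

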